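# Set the proud rivet with the treadle press

### The arm

A 7-joint arm with a two-finger parallel gripper is mounted at the origin on the work surface. World frame = base frame: x ahead of the robot, y to its left, z up, the work surface at z = 0. Lengths are in mm, angles in rad, forces in N, time in s.
With the tool pointing down it reaches from about 425 to 825 mm from the base axis. Payload 3.6 kg.
Tool frame: the origin (TCP) lies between the finger pads; the fingertips stand 25 mm ahead of it and the grasp point (between the pads) lies 6 mm ahead of it; z points along the fingers, y is the direction in which the jaws open and shut (so a half turn about z gives the same grasp; the last joint's range is limited). The gripper opens to 85 mm and grips with 20 to 120 N. Pads are 22 mm wide; open, the fingers measure 114 mm over their backs; the gripper's body (76 mm by 85 mm) begins 54 mm behind the grasp point. The pads swing forward as they close: fully open they stand 13 mm farther back than shut.
Start: joints at [-1.151, 0.615, -0.013, 1.423, 0.008, 1.103, -0.04], TCP at [280.819, 586.179, 256.297] pointing down, gripper open.
Joint ranges: [-3.12, 3.12], [-0.3, 2.06], [-1.34, 1.32], [0.26, 2.42], [-1.36, 4.5], [0.01, 1.98], [-2.84, 2.84]. Speed limits (rad/s): [2.79, 2.79, 3.14, 3.14, 3.14, 3.14, 3.14].

### API

Orientations are given as a 3x3 rotation matrix whose columns are the frame's x, y, z axes.
In Python, from bench import robot, cams, finder gives the robot as it stands. The module is installed in compiled form; this text tells all that it offers. Calls block until the motion is done:
- robot.move_pose(position, orientation): joint-space move of the TCP to a pose.
- robot.movel(position, feed=150, rot=None, guard=None): straight line of the TCP; rot=None keeps the orientation; feed is the mean speed in mm/s. With guard (N) it stops when the force on the tool has changed by that much, and returns True; else False.
- robot.goto_joints(angles): joint-space move.
- robot.gripper_to(opening, strength=None): finger opening in mm; strength is the grip in N (None keeps the last); returns when the fingers have stopped.
- robot.pause(seconds).
- robot.inverse_kinematics(position, orientation): joint angles nearest the present ones, or None.
- robot.get_state(): the state.
- cams.grab_frame(name): name is "scene" or "top" or "wrist"; returns the picture (480x640x3 uint8, red, green, blue); there is no depth.
- cams.camera_info(name): a dict with "intrinsics" (3x3 intrinsics, pixels), "rvec" (rotation vector, rad) and "tvec" (3), from world to camera coordinates, as OpenCV has them. Camera axes: x right, y down, z forward; pixel columns grow to the right and rows downward; lengths in mm; the calibration is good to about 2 mm. A picture is of the moment at which its call begins: read the wrist's pose just before it. camera_info takes no time and is no camera call; for the wrist camera it gives the pose at the moment of the call.
A pose or a line that the arm cannot do raises robot.MotionError and nothing moves.
- robot.finish_job(): hands the job in, once; it reports no verdict.
Trained networks look in the newest picture that a camera, given by its name, has taken for a name from the list of things; names that differ only in an ending like _2 or _b are one class to them, and where a whole thing is asked for, a point or a joint stands for the part that bears it (a point fixed in the world has none). Each returns a list of dicts, best first, with "score" (0 to 1); they miss things now and then, are a little off and sometimes report something else, mostly with a low value. They report only what shows in the picture. A call takes as long as a camera call. They do not tell look-alikes from the thing itself.
- finder.masks_of(camera, thing): "mask" (480x640 bool, what is visible of it).
- finder.place_of(camera, thing): "location" ([x, y, z] in mm, in the coordinates of the camera as it stood for that picture, good to about 4 mm: a listed point, or the origin of a listed thing).
The state is a dict: "clock": time; "qpos": joint angles; "dq": joint speeds; "effort": joint torques, N m; "tcp_pos": TCP position; "orientation": TCP orientation; "ft_force": force on the tool from outside, world axes, zero at the start; "wrist_torque": the same for the moment, N m; "width": finger opening in mm.
Only numpy, scipy, OpenCV 4.12 (cv2) and the standard library are available. Lean on these libraries where they do the work, as an engineer would, in place of code of your own. Each camera call takes 0.05 s, during which the arm holds its last target. There are 200 camera calls.

### The job

One of the three brass rivets in the edge strip of the glass panel still stands proud. Slide the press head along its rods by its red grip until the punch is centred over that rivet, then push the yellow treadle fully down to its stop so that the punch drives the rivet home, and hold it down for about a second. Then let the treadle come back up and slide the head back against its parking stop at the robot's left end; bring the punch down nowhere else and leave the can, spool, tray and block where they are.

Things in the scene. Friction and masses are not known exactly. Their poses are not given: they have to be found in the camera images.
- press: Fixed rivet press: grey base 210 x 500 x 20 mm, two blue end posts 155 mm high (y +-235 mm) joined by two steel rods along y (x = 75 mm, 83 to 137 mm high), thin cross shaft along the front (x = -105 mm, 28 mm high). Origin: on the table under the base, right below the punch's line of travel. x points away from the robot, y along the rods to the left (to the parking stop), z up.
- head (a joint): Slide of the blue head along the rods, m. 0 = against the rubber parking stop at the left (punch at press y = +180 mm); grows as it goes right (press -y), to 0.30. About 5 N moves it; it stays where left. The head is 70 mm wide along the rods, 68 to 153 mm high, with the punch's upright aluminium barrel (42 mm across, 80 to 142 mm high) on the robot side.
- head_grip (a point): Point to grip on the head's red grip, an upright block 32 mm (press x) by 18 mm (press y, the width to pinch) on top of the barrel, from 142 to 197 mm high; this point is at its centre, 172 mm above the table, exactly above the punch. Moves with the head.
- punch_tip (a point): Centre of the flat lower end of the steel punch (18 mm across) under the head's barrel; 60 mm above the table when up. It moves with the head, and goes down 20 mm when the treadle is fully down.
- panel: Fixed workpiece in the press bed: board 120 x 300 x 12 mm with five coloured glass pieces and, along the far part of it, a 30 mm wide aluminium edge strip with three rivets 75 mm apart. Origin: underside, on the press's base plate, below the middle rivet; axes as the press.
- rivet_top (a point): Centre of the top of the proud rivet: brass head 18 mm across, 4 mm thick, on a 12 mm copper shank over a dark washer 26 mm across. Proud, its top is 50 mm above the table (10 mm higher than the set ones); home, 40 mm. It may be at any of the three places, always on the punch's line of travel.
- pin (a joint): How far the proud rivet has been driven down, m: 0 = proud by 10 mm, about 0.0095 to 0.010 = home on its washer. It takes about 4 N of punch and stays where it is driven.
- set_rivet_a: A rivet already set, same look, head down on its washer (top 40 mm above the table). Origin: underside of its washer.
- set_rivet_b: The other rivet already set, as the first.
- pedal (a joint): Angle of the treadle, rad: 0 = up (sprung), 0.25 = fully down on its stop. It lowers the steel press bar (10 mm wide, along the rods in front of the barrel, 119 mm high when up), which pushes the punch down about 20 mm. Fully down takes about 10 to 17 N at the pad.
- pedal_pad (a point): Point to press on the treadle: on the ribbed black rubber of a yellow plate 80 mm wide, 85 mm long, sloping up towards the robot (0.32 rad when up), clamped anywhere along the cross shaft, on which it hinges 28 mm above the table. Point: mid-width, 63 mm from the hinge towards the robot (press -x), 22 mm from the free edge, 56 mm high when up, 16 mm lower when down.
- spray_can: Bystander: white and blue spray can, 64 mm across, 190 mm high, standing. Origin: centre of its underside.
- solder_spool: Bystander: aluminium solder spool, 52 mm across, 46 mm high. Origin: centre of its underside.
- tray: Bystander: shallow white tray 90 x 130 x 30 mm. Origin: centre of its underside.
- sanding_block: Bystander: cork sanding block 100 x 60 x 35 mm. Origin: centre of its underside.
Not all that is in view belongs to the job. Several things look just like the part that bears pedal: the one meant starts farthest from the robot's base.

How it is judged:
By the outcome, as a careful person would: the job done as asked, in the order asked, and still so for the second after the job is handed in, with the robot touching nothing.
It also fails if it takes over 72 s, if anything falls off the work surface, if the arm or the gripper's body presses on something with over 40 N, if the wrist force passes 120 N, or if a joint passes its speed limit or range.

## Working session

There is one attempt and no reset: what is moved stays moved. The work goes in short steps, each a Python script; the robot and the scene stay as the last script left them, time stands still between calls to the robot, and variables do not carry over. Pictures are saved under pics/ and viewed, about 8 in all and at most 12, crops included, and the job is handed in when it is done.

```bash
mkdir -p pics; cat > h.py <<'E'
from bench import robot, cams, finder
import numpy as np, cv2
def cam(n):
    c=cams.camera_info(n); R=cv2.Rodrigues(np.array(c["rvec"],float))[0]
    return np.array(c["intrinsics"],float),R,np.array(c["tvec"],float).ravel()
def toworld(c,p): return c[1].T@(np.array(p)-c[2])
def proj(c,P):
    q=c[0]@(c[1]@np.array(P,float)+c[2]); return q[:2]/q[2]
def ray(c,uv,z):
    d=c[1].T@np.linalg.inv(c[0])@np.array([uv[0],uv[1],1.]); o=-c[1].T@c[2]
    return o+d*(z-o[2])/d[2]
def save(im,f): cv2.imwrite(f,im[:,:,::-1])
E
python3 - <<'E'
from h import *
for n in ("top","scene"):
    c=cam(n); im=cams.grab_frame(n); save(im,f"pics/{n}0.png")
    print(n,"campos",(-c[1].T@c[2]).round())
    for t in ["press","head_grip","punch_tip","panel","rivet_top","set_rivet_a","pedal_pad","pedal","spray_can","solder_spool","tray","sanding_block"]:
        try: print(t,[(round(d["score"],2),toworld(c,d["location"]).round().tolist()) for d in finder.place_of(n,t)])
        except Exception as e: print(t,e)
E
```

```text
top campos [ 322.   -0. 1380.]
press [(0.82, [636.0, 35.0, -1.0])]
head_grip [(0.89, [642.0, 190.0, 175.0])]
punch_tip []
panel [(0.88, [636.0, 43.0, 16.0])]
rivet_top [(0.38, [634.0, 121.0, 46.0])]
set_rivet_a [(0.57, [632.0, -29.0, 35.0]), (0.43, [641.0, 45.0, 32.0])]
pedal_pad [(0.85, [227.0, 288.0, 53.0]), (0.72, [469.0, 19.0, 54.0]), (0.6, [341.0, -80.0, 55.0]), (0.57, [323.0, 92.0, 55.0])]
pedal it knows: head_grip, panel, pedal_pad, press, punch_tip, rivet_top, sanding_block, set_rivet, solder_spool, spray_can, tray
spray_can [(0.6, [472.0, -480.0, 1.0])]
solder_spool [(0.88, [415.0, 436.0, -0.0])]
tray [(0.72, [636.0, 34.0, -3.0]), (0.68, [637.0, 448.0, -2.0])]
sanding_block [(0.85, [608.0, -443.0, -5.0])]
scene campos [1158. -627.  916.]
press [(0.55, [634.0, 34.0, 0.0]), (0.55, [642.0, 198.0, 172.0]), (0.55, [637.0, 117.0, 52.0])]
head_grip []
punch_tip [(0.38, [637.0, 193.0, 57.0])]
panel [(0.86, [632.0, 45.0, 20.0])]
rivet_top [(0.46, [638.0, 117.0, 52.0])]
set_rivet_a [(0.46, [630.0, -29.0, 33.0]), (0.45, [633.0, 46.0, 39.0])]
pedal_pad [(0.96, [336.0, -81.0, 55.0]), (0.84, [466.0, 16.0, 51.0]), (0.83, [227.0, 290.0, 51.0]), (0.38, [636.0, 48.0, 38.0])]
pedal it knows: head_grip, panel, pedal_pad, press, punch_tip, rivet_top, sanding_block, set_rivet, solder_spool, spray_can, tray
spray_can [(0.75, [472.0, -480.0, -1.0])]
solder_spool [(0.46, [410.0, 436.0, 1.0])]
tray [(0.97, [635.0, 447.0, -1.0]), (0.54, [633.0, 46.0, 19.0]), (0.45, [633.0, 48.0, 35.0])]
sanding_block [(0.85, [602.0, -438.0, 2.0])]
```

View pics/top0.png

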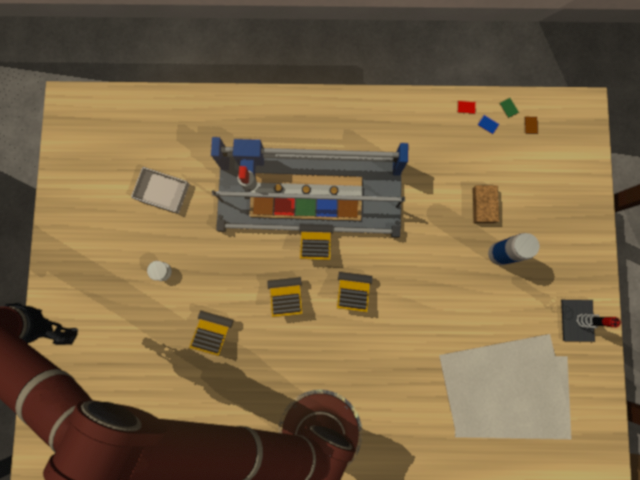

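View pics/scene0.png

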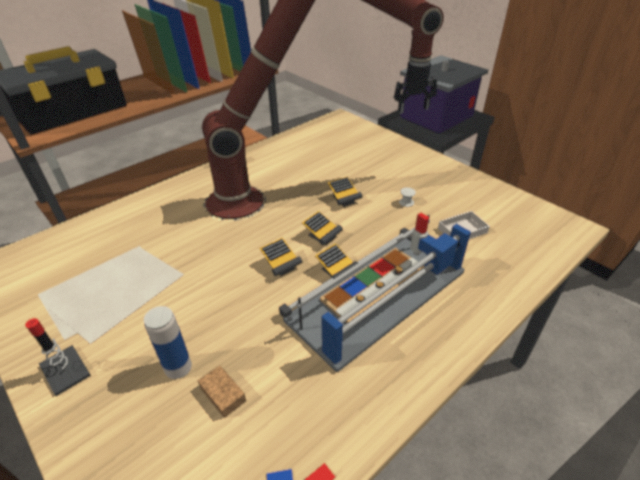

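The top view shows the press at the upper centre, with the head at its left end (248,178) and three rivets at (279,188), (306,189) and (334,190). The clamped treadle is at (316,243), and three loose look-alikes lie nearer the robot. The scene view agrees with this. Next I'll move for a wrist look to tell which rivet is proud and refine the poses.

```bash
python3 - <<'E'
from h import *
s=robot.get_state(); print(s["clock"],np.round(s["orientation"],2).tolist(),s["width"])
Rs={k:np.array([[0,k,0],[k,0,0],[0,0,-1]],float)*1 for k in (1,-1)}
# columns: x,y,z ; want y axis along +-world y, z down
A=np.array([[1,0,0],[0,-1,0],[0,0,-1]],float); B=np.array([[-1,0,0],[0,1,0],[0,0,-1]],float)
for R in (A,B):
    for p in ([480,60,330],[640,195,260],[640,120,260],[470,17,200]):
        q=robot.inverse_kinematics(p,R); print(p,None if q is None else np.round(q,2))
R=A if np.dot(A[:,1],np.array(s["orientation"])[:,1])>0 else B
robot.move_pose([500,60,340],R)
c=cam("wrist"); im=cams.grab_frame("wrist"); save(im,"pics/w1.png")
print("campos",(-c[1].T@c[2]).round(),R.tolist(),robot.get_state()["clock"])
for t in ["press","head_grip","panel","rivet_top","set_rivet","pedal_pad"]:
    print(t,[(round(d["score"],2),toworld(c,d["location"]).round(1).tolist(), proj(c,toworld(c,d["location"])).round().tolist()) for d in finder.place_of("wrist",t)])
E
```

```text
1.2 [[-0.9, 0.43, -0.0], [0.43, 0.9, -0.0], [0.0, -0.0, -1.0]] 85.31809382812548
[480, 60, 330] [-0.74  0.35  0.8   1.79 -0.28  1.12 -1.42]
[640, 195, 260] [-0.68  0.73  0.7   1.37 -0.47  1.21 -1.52]
[640, 120, 260] [-0.59  0.7   0.7   1.43 -0.46  1.18 -1.4 ]
[470, 17, 200] [-0.56  0.49  0.7   2.01 -0.44  0.79 -1.17]
[480, 60, 330] [-0.24  0.28  0.09  1.77 -0.03  1.09  1.43]
[640, 195, 260] [-0.29  0.64 -0.08  1.35  0.05  1.14  1.2 ]
[640, 120, 260] [-0.2   0.61 -0.04  1.41  0.03  1.11  1.33]
[470, 17, 200] [-0.08  0.42 -0.01  2.    0.01  0.73  1.48]
campos [415.  62. 457.] [[-1.0, 0.0, 0.0], [0.0, 1.0, 0.0], [0.0, 0.0, -1.0]] 3.3167
press [(0.67, [637.5, 38.8, 2.7], [306.0, 277.0])]
head_grip []
panel [(0.81, [639.2, 46.0, 16.4], [311.0, 283.0])]
rivet_top []
set_rivet [(0.62, [635.1, -24.3, 34.3], [261.0, 286.0]), (0.42, [639.0, 49.3, 33.9], [313.0, 288.0])]
pedal_pad [(0.7, [465.9, 20.3, 54.4], [287.0, 166.0]), (0.68, [342.1, -80.5, 53.9], [189.0, 48.0]), (0.63, [326.3, 94.8, 56.8], [353.0, 31.0])]
```

View pics/w1.png

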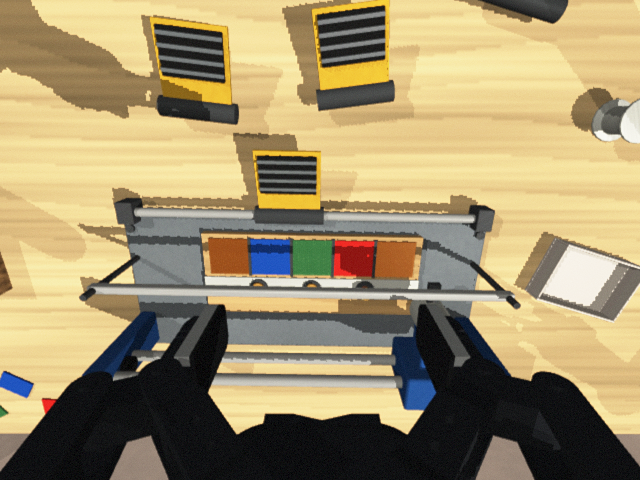

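The wrist view shows the press bar (row ~292) partly hiding the rivets at (259,286), (312,287) and (364,287). I'll look again from nearer to straight above.

```bash
python3 - <<'E'
from h import *
c=cam("wrist")
a=ray(c,(145,213),28);b=ray(c,(470,219),28);print("shaft",a.round(),b.round(),np.arctan2(-(b-a)[0],(b-a)[1]))
B=np.array([[-1,0,0],[0,1,0],[0,0,-1]],float)
robot.move_pose([675,110,340],B)
c=cam("wrist"); im=cams.grab_frame("wrist"); save(im,"pics/w2.png")
for t in ["press","head_grip","panel","rivet_top","set_rivet","pedal_pad"]:
    print(t,[(round(d["score"],2),toworld(c,d["location"]).round(1).tolist(), proj(c,toworld(c,d["location"])).round().tolist()) for d in finder.place_of("wrist",t)])
im=cv2.imread("pics/scene0.png")[200:370,270:480]; cv2.imwrite("pics/sc.png",cv2.resize(im,None,fx=3,fy=3,interpolation=cv2.INTER_CUBIC))
E
```

```text
shaft [ 531. -174.   28.] [539. 259.  28.] -0.01865564749609838
press []
head_grip [(0.9, [637.8, 196.0, 168.8], [421.0, 180.0])]
panel [(0.67, [641.3, 46.1, 15.0], [273.0, 163.0])]
rivet_top [(0.59, [638.6, 120.0, 51.4], [330.0, 165.0])]
set_rivet [(0.87, [639.4, 50.3, 32.3], [274.0, 163.0]), (0.67, [638.7, -23.0, 31.3], [216.0, 163.0])]
pedal_pad []
```

View pics/w2.png

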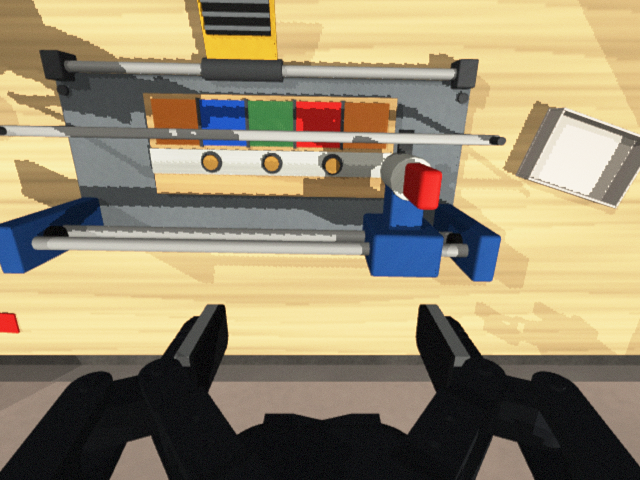

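View pics/sc.png

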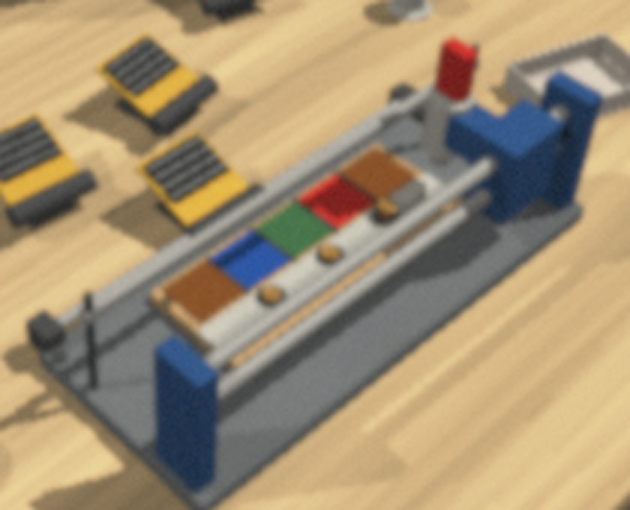

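The proud rivet is the leftmost one, nearest the head. It sits at (333,165) in the wrist view, and in the scene crop it stands on a dark shank at (387,208). The set rivets are at (271,163) and (211,162). I'll refine its position from the brass pixels, then grasp the grip.

```bash
cat >> h.py <<'E'
y=np.array([.0187,1,0]);y/=np.linalg.norm(y);z=np.array([0,0,-1.]);R=np.stack([np.cross(y,z),y,z],1)
def brass(im,uv,r=14):
    u,v=map(int,uv); p=cv2.cvtColor(np.ascontiguousarray(im[v-r:v+r,u-r:u+r]),cv2.COLOR_RGB2HSV)
    m=((p[...,0]>8)&(p[...,0]<30)&(p[...,1]>90)&(p[...,2]>90)).astype(np.uint8)
    n,l,s,ce=cv2.connectedComponentsWithStats(m); k=1+np.argmax(s[1:,4]); return s[k,4],s[k,:4],ce[k]+[u-r,v-r]
E
python3 - <<'E'
from h import *
im=cv2.imread("pics/w2.png")[:,:,::-1]; c=cam("wrist")
for uv,zz in (((211,162),40),((271,163),40),((333,165),50)):
    n,bb,ce=brass(im,uv); print(n,bb,ce.round(1),ray(c,ce,zz).round(1))
ti=cv2.imread("pics/top0.png")[:,:,::-1]; ct=cam("top")
for uv,zz in (((334,190),40),((306,189),40),((279,188),50)):
    n,bb,ce=brass(ti,uv,7); print("top",n,ce.round(1),ray(ct,ce,zz).round(1))
for p in ([639,196,182],[639,120,182],[639,222,182],[470,19,65],[470,19,150]): print(robot.inverse_kinematics(p,R) is not None)
robot.gripper_to(60)
robot.move_pose([639,196,250],R); im=cams.grab_frame("wrist"); save(im,"pics/w3.png")
E
```

```text
191 [ 6  7 16 15] [210.2 162. ] [637.7 -26.9  40. ]
188 [ 7  7 16 16] [271.2 163.2] [639.1  48.1  40. ]
177 [ 6  7 15 16] [331.7 165.5] [640.7 122.4  50. ]
top 73 [333.5 187.3] [641.8 -29.1  40. ]
top 43 [305.6 189. ] [636.1  45.9  40. ]
top 36 [278.1 186.5] [639.6 119.1  50. ]
True
True
True
True
True
```

View pics/w3.png

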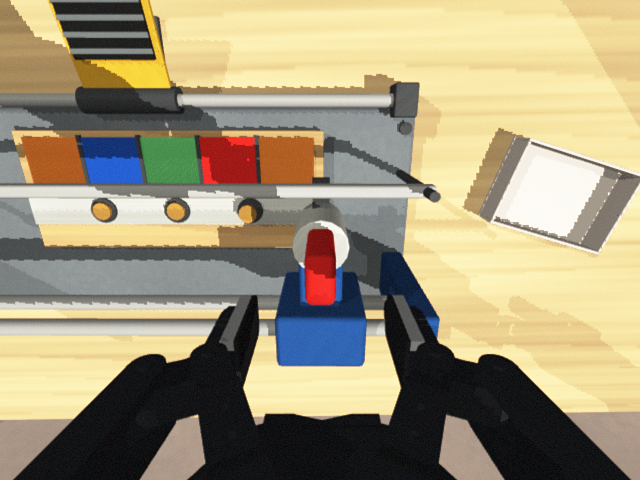

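The grip is centred between the jaws (u≈320) and the proud rivet is at (250,210). I'll grasp and slide the head.

```bash
python3 - <<'E'
from h import *
im=cv2.imread("pics/w3.png")[:,:,::-1]; c=cam("wrist")
P=[]
for uv,zz in (((104,210),40),((177,210),40),((250,210),50)):
    n,bb,ce=brass(im,uv,16); P.append(ray(c,ce,zz)); print(n,ce.round(1),P[-1].round(1))
robot.movel([641,196,182],feed=80,rot=R); f0=robot.get_state()
robot.gripper_to(0,strength=40); s=robot.get_state(); print("width",s["width"],s["tcp_pos"],s["ft_force"],f0["ft_force"],s["clock"])
yt=(122.4+P[2][1])/2; print("target",yt)
if 10<s["width"]<26 and abs(yt-122)<4:
    xt=641-.0187*(196-yt)
    robot.movel([xt,yt,182],feed=40); robot.pause(.2)
    s=robot.get_state(); print(s["tcp_pos"],s["ft_force"],s["width"])
    save(cams.grab_frame("scene"),"pics/s4.png"); cs=cam("scene")
    print([toworld(cs,d["location"]).round(1) for d in finder.place_of("scene","punch_tip")],[toworld(cs,d["location"]).round(1) for d in finder.place_of("scene","rivet_top")])
    i=cv2.imread("pics/s4.png"); u,v=proj(cs,[xt,yt,70]).astype(int); 
    cv2.imwrite("pics/s4c.png",cv2.resize(i[v-45:v+45,u-60:u+60],None,fx=6,fy=6,interpolation=cv2.INTER_CUBIC))
E
```

```text
282 [101.6 210.8] [637.8 -28.7  40. ]
278 [175.5 210.9] [639.3  46.4  40. ]
254 [246.8 213.7] [641.1 120.9  50. ]
width 17.65874745726185 [641.1914984  195.57704542 182.6270261 ] [-1.07972143 -1.21468067  3.45573985] [ 0.20986786 -0.67491062 -0.20473031] 7.1833
target 121.62751343689362
[639.76653511 122.36531425 182.58823128] [-0.57329769  4.56611523  5.05325286] 17.465889027334214
[array([637.2, 124. ,  61.5]), array([ 471.5, -479.8,   -1.2])] [array([635.8, 118.2,  52.6])]
```

View pics/s4c.png

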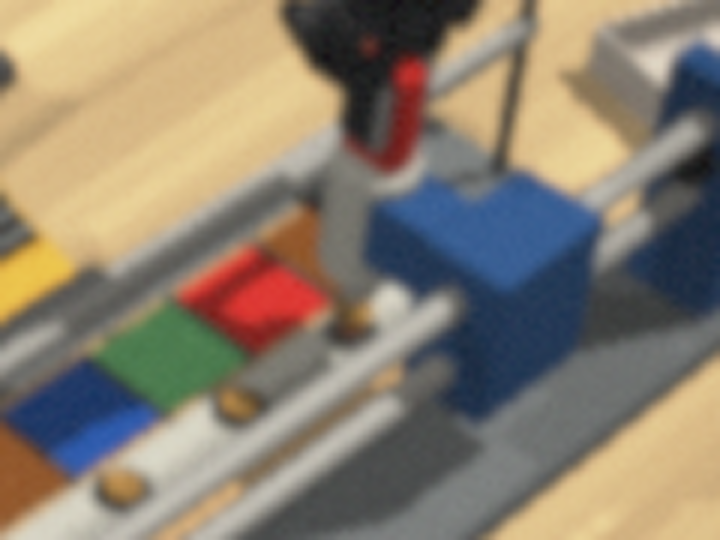

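The punch looks close to centred, but the finder hints it may be a few mm left. I'll let go, rise and measure the grip against the two set rivets in one wrist picture, so the camera bias cancels.

```bash
python3 - <<'E'
from h import *
robot.gripper_to(60); robot.movel([639.8,122.4,250],feed=150)
for k,(X,Y) in enumerate([(639.8,122.4),(639.8,60)]):
    robot.movel([X,Y,290],feed=200); robot.pause(.3)
    c=cam("wrist"); im=cams.grab_frame("wrist"); save(im,f"pics/w5{k}.png")
    print("tcp",robot.get_state()["tcp_pos"].round(1) if hasattr(robot.get_state()["tcp_pos"],'round') else robot.get_state()["tcp_pos"])
    for P in ([638,-28,40],[639.3,47,40]):
        uv=proj(c,P)
        try: n,bb,ce=brass(im,uv,18); print("rivet",n,bb,ce.round(1),ray(c,ce,40).round(1))
        except Exception as e: print(uv,e)
    h=cv2.cvtColor(im,cv2.COLOR_RGB2HSV); u,v=proj(c,[640,122,172]).astype(int)
    m=((h[...,0]<6)|(h[...,0]>174))&(h[...,1]>170)&(h[...,2]>80); mm=np.zeros_like(m); mm[v-60:v+60,u-45:u+45]=m[v-60:v+60,u-45:u+45]
    n,l,s,ce=cv2.connectedComponentsWithStats(mm.astype(np.uint8)); j=1+np.argmax(s[1:,4]); print("grip",s[j],ce[j].round(1),ray(c,ce[j],190).round(1),"expect uv",u,v)
    for t in ["head_grip","set_rivet","punch_tip","rivet_top"]:
        print(t,[(round(d["score"],2),toworld(c,d["location"]).round(1).tolist()) for d in finder.place_of("wrist",t)])
E
```

```text
tcp [639.4 122.4 289. ]
rivet 226 [11  9 17 17] [188.  201.9] [636.7 -27.   40. ]
rivet 202 [11 10 16 16] [254.3 201.7] [637.9  47.3  40. ]
grip [ 310  214   25   60 1422] [321.9 244.3] [634.6 123.1 190. ] expect uv 320 242
head_grip [(0.59, [637.8, 124.0, 166.1])]
set_rivet [(0.84, [634.7, -24.9, 32.3]), (0.76, [638.0, 47.8, 33.3])]
punch_tip []
rivet_top []
tcp [639.8  61.1 289.9]
rivet 220 [11 10 17 16] [242.  199.6] [636.6 -27.2  40. ]
rivet 201 [11 10 16 16] [308.4 199.6] [638.   47.1  40. ]
grip [ 385  211   40   61 1888] [404.4 240.9] [634.2 119.4 190. ] expect uv 401 239
head_grip [(0.84, [635.1, 127.7, 166.6])]
set_rivet [(0.89, [636.7, -26.2, 31.8]), (0.75, [639.4, 53.4, 34.9])]
punch_tip []
rivet_top []
```

View pics/w51.png

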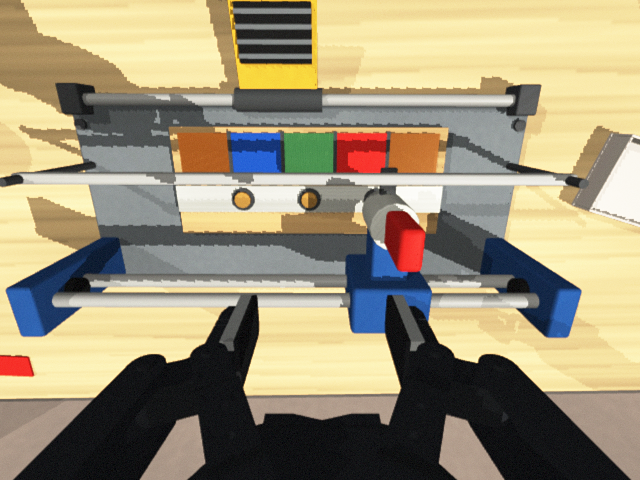

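In the picture, the grip and punch measure y≈123.1, against about 122.3 expected for the proud rivet (set rivets at −27.0 and 47.3, 75 mm pitch). They agree within about 1 mm, so I'll go to the treadle.

```bash
python3 - <<'E'
from h import *
c=cam("wrist"); print("hinge roll",ray(c,(278,100),33).round(1), "pad mid row 45", ray(c,(274,45),52).round(1))
robot.gripper_to(0)
robot.movel([470,19,200],feed=200); robot.movel([470,19,92],feed=120)
f0=np.array(robot.get_state()["ft_force"]); print("f0",f0.round(1))
g=robot.movel([470,19,50],feed=18,guard=28)
for i in range(5):
    s=robot.get_state(); print(g,s["clock"],np.round(s["tcp_pos"],1),(np.array(s["ft_force"])-f0).round(1)); robot.pause(.3)
save(cams.grab_frame("scene"),"pics/s6.png"); cs=cam("scene")
print("punch",[toworld(cs,d["location"]).round(1) for d in finder.place_of("scene","punch_tip")])
i=cv2.imread("pics/s6.png"); u,v=proj(cs,[600,90,60]).astype(int)
cv2.imwrite("pics/s6c.png",cv2.resize(i[v-50:v+50,u-75:u+55],None,fx=6,fy=6,interpolation=cv2.INTER_CUBIC))
E
```

```text
hinge roll [533.6  17.4  33. ] pad mid row 45 [486.8  18.8  52. ]
f0 [0.2 0.9 0.7]
True 16.825 [466.5  19.1  64.4] [-1.8 -0.9 10.8]
True 17.125 [466.6  19.1  64.4] [-2.  -0.1  9.7]
True 17.425 [466.6  19.1  64.4] [-2.5 -1.4 10.4]
True 17.725 [466.5  19.1  64.4] [-1.1 -1.2 10.4]
True 18.025 [466.6  19.   64.4] [-1.2 -0.6 10.6]
punch [array([412.2, 438.1,   2.2]), array([637.3, 121.9,  37.5]), array([638.6, 124.1, 175.8])]
```

View pics/s6c.png

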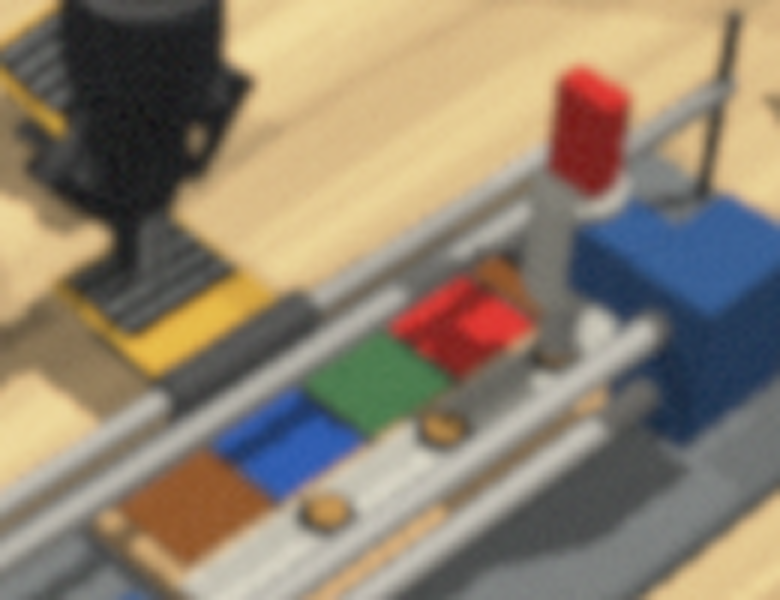

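The punch is down on the rivet (tip ≈ 37–40 mm), but the held force is only about 10 N after the guard released. I'll push a bit further to make sure it's on the stop, and hold again.

```bash
python3 - <<'E'
from h import *
for zt in (62.5,61,59.5):
    p=robot.get_state()["tcp_pos"]
    g=robot.movel([470,19,zt],feed=10,guard=20)
    s=robot.get_state(); print(zt,g,s["clock"],np.round(s["tcp_pos"],2),np.round(s["ft_force"],1))
    if g or s["ft_force"][2]>24: break
for i in range(3): 
    robot.pause(.4); s=robot.get_state(); print(np.round(s["tcp_pos"],2),np.round(s["ft_force"],1))
robot.movel([470,19,92],feed=40); robot.movel([470,19,200],feed=150)
robot.movel([600,60,290],feed=200); robot.gripper_to(60); robot.movel([639.8,122.4,260],feed=150)
robot.movel([639.8,122.4,182],feed=80); robot.gripper_to(0,strength=40)
s=robot.get_state(); print(s["width"],s["tcp_pos"],s["clock"])
E
```

```text
62.5 False 19.0083 [466.85  19.05  63.99] [-7.5 -0.9 22.5]
61 False 19.3083 [466.8   19.04  63.66] [-8.6  0.9 33.4]
[466.83  19.04  63.68] [-10.    0.3  33.7]
[466.79  19.04  63.65] [-8.9  0.5 33.6]
[466.81  19.03  63.66] [-9.6  0.2 34.1]
17.701085632439117 [639.96237584 122.38562703 182.45080416] 26.125
```

It's firmly on the stop: 34 N, with z barely moving. The force was held for over 1 s and then released, and the grip is regrasped. Now I'll slide left to the parking stop.

```bash
python3 - <<'E'
from h import *
robot.movel([639.8+.0187*65,187,182],feed=60)
g=robot.movel([639.8+.0187*122.6,245,182],feed=25,guard=14)
s=robot.get_state(); print(g,np.round(s["tcp_pos"],1),np.round(s["ft_force"],1),s["width"],s["clock"])
robot.pause(.3); s=robot.get_state(); print(np.round(s["tcp_pos"],1),np.round(s["ft_force"],1))
E
```

```text
True [641.8 217.7 182.5] [-1.1 -2.4  2.9] 17.542343237491664 28.7917
[641.8 217.7 182.4] [-0.1  0.1  2.7]
```

```bash
python3 - <<'E'
from h import *
x,yy,_=robot.get_state()["tcp_pos"]
g=robot.movel([641.9,yy+5,182],feed=15,guard=18)
s=robot.get_state(); print(g,np.round(s["tcp_pos"],2),np.round(s["ft_force"],1)); yc=s["tcp_pos"][1]
robot.pause(.3); s=robot.get_state(); print(np.round(s["tcp_pos"],2),np.round(s["ft_force"],1))
robot.gripper_to(60); robot.movel([641.9,yc,270],feed=120)
robot.movel([675,120,330],feed=200); robot.pause(.2)
c=cam("wrist"); im=cams.grab_frame("wrist"); save(im,"pics/w7.png")
for P in ([638,-27,40],[639.3,47.5,40],[640.7,122,40]):
    n,bb,ce=brass(im,proj(c,P),18); print(n,bb,ce.round(1),ray(c,ce,40).round(1))
for t in ["rivet_top","set_rivet","head_grip"]:
    print(t,[(round(d["score"],2),toworld(c,d["location"]).round(1).tolist()) for d in finder.place_of("wrist",t)])
print(robot.get_state()["clock"])
E
```

```text
False [641.82 217.76 182.45] [-2.8 -8.5  7.2]
[641.81 217.77 182.5 ] [-2.1 -8.2  7.3]
198 [11 11 16 15] [200.6 168.9] [636.8 -27.   40. ]
195 [11 10 16 16] [262.2 168.9] [638.2  47.8  40. ]
193 [12 10 16 16] [324.2 168.8] [639.6 122.6  40. ]
rivet_top [(0.67, [639.1, 120.6, 40.9])]
set_rivet [(0.64, [635.3, -24.9, 30.7]), (0.61, [638.3, 49.6, 34.2])]
head_grip [(0.77, [644.2, 218.3, 167.7]), (0.73, [641.9, 42.1, 20.5])]
32.525
```

View pics/w7.png

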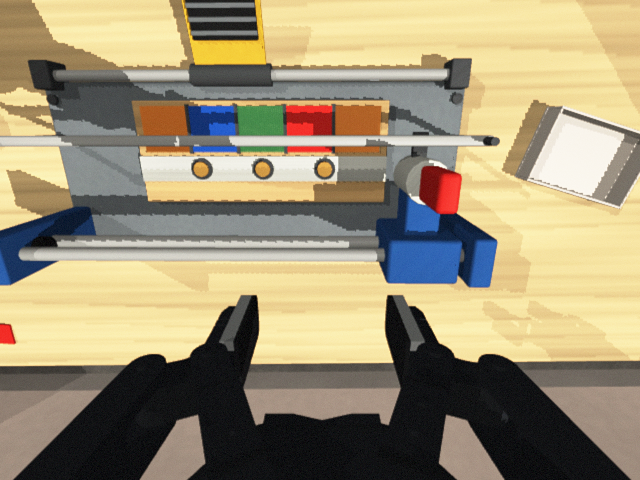

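The rivet is home: all three read at z=40 with an even 74.8 mm pitch, at (201,169), (262,169) and (324,169). The head is next to the left post. Only 8 N registered at the stop, so I'll regrasp and push once more to be sure.

```bash
python3 - <<'E'
from h import *
robot.movel([641.9,217.7,270],feed=250); robot.movel([641.9,217.7,182],feed=120); robot.gripper_to(0,strength=60)
print(np.round(robot.get_state()["tcp_pos"],2))
for yt in (221,224,227):
    g=robot.movel([641.9,yt,182],feed=30,guard=20)
    s=robot.get_state(); print(yt,g,np.round(s["tcp_pos"],2),np.round(s["ft_force"],1),s["width"])
    if g or s["ft_force"][1]<-15: break
yc=s["tcp_pos"][1]; robot.movel([641.9,yc,182],feed=30)
robot.gripper_to(60); robot.movel([641.9,yc,280],feed=120)
robot.movel([560,217,330],feed=200); robot.pause(.3)
c=cam("wrist"); im=cams.grab_frame("wrist")
print([(round(d["score"],2),toworld(c,d["location"]).round(1).tolist()) for d in finder.place_of("wrist","head_grip")])
for n in("top",):
    c=cam(n); save(cams.grab_frame(n),"pics/t8.png")
    for t in ["pedal_pad","spray_can","solder_spool","tray","sanding_block"]: print(t,[(round(d["score"],2),toworld(c,d["location"]).round().tolist()) for d in finder.place_of(n,t)])
print(robot.get_state()["clock"])
E
```

```text
[642.17 217.67 182.85]
221 False [642.17 217.72 182.88] [-3.  -6.7  5.3] 17.44505594824706
224 False [642.17 217.76 182.87] [ -3.2 -10.8   6.4] 17.112935265322033
227 False [642.17 217.83 182.87] [ -3.6 -14.8   7.7] 17.276047606298153
[(0.66, [641.2, 219.8, 169.2])]
pedal_pad [(0.98, [467.0, 19.0, 56.0]), (0.96, [321.0, 92.0, 53.0]), (0.95, [338.0, -81.0, 54.0]), (0.73, [634.0, 44.0, 17.0]), (0.46, [227.0, 289.0, 53.0])]
spray_can [(0.95, [476.0, -481.0, 3.0])]
solder_spool [(0.74, [411.0, 438.0, -2.0]), (0.35, [467.0, 17.0, 57.0])]
tray [(0.69, [633.0, 447.0, -1.0])]
sanding_block [(0.56, [611.0, -443.0, -4.0]), (0.18, [636.0, 449.0, -5.0])]
38.4917
```

The head is on a solid stop: 15 N moved it only 0.16 mm. The treadle is up and the bystanders haven't moved, so I'm handing in.

```bash
python3 -c "
from h import *
robot.finish_job()"
```

```text
the job is handed in; nothing more can be done
```

The job is done and handed in at about 38 s on the robot's clock; no verdict is reported.

**What I did:** The proud rivet was the leftmost one, nearest the parking stop. I slid the head over it by the red grip. I then pressed the clamped treadle to its stop, reaching about 34 N, and held it there for over a second. After letting it spring up, I slid the head back to the parking stop and withdrew the arm.

**Last checks:**
- **Centring before pressing:** the punch was within about 1 mm of the rivet, measured against the two set rivets.
- **Rivet:** all three heads now look level at 40 mm with an even 74.8 mm pitch, so the rivet is home.
- **Head:** it is against the stop; 15 N moved it only 0.16 mm.
- **Treadle:** the pad is back up at 56 mm.
- **Can, spool, tray and block:** all are where they were, within the finder's scatter.

**Checks that disagreed at first:**
- **First treadle press:** it stopped early and held only about 10 N, so I pushed further without lifting until it was firmly on the stop.
- **First parking push:** it showed only about 8 N, so I regrasped the grip and pushed again to confirm the stop.

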